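# Press a bearing bushing home with a ratchet clamp and free the jaw

### The arm

A 6-joint arm with a two-finger parallel gripper is mounted at the origin on the work surface. World frame = base frame: x ahead of the robot, y to its left, z up, the work surface at z = 0. Lengths are in m, angles in rad, forces in N, time in s.
With the tool pointing down it reaches from about 0.35 to 0.925 m from the base axis. Payload 6.4 kg.
Tool frame: the origin (TCP) lies midway between the tips of the shut fingers; the grasp point (between the pads) lies 19 mm behind it; z points along the fingers, y is the line along which they close (so a half turn about z gives the same grasp; the last joint's range is limited). The gripper opens to 85 mm and grips with 20 to 120 N. Pads are 22 mm wide; open, the fingers measure 114 mm over their backs; the gripper's body (76 mm by 85 mm) begins 54 mm behind the grasp point. The pads swing forward as they close: fully open they stand 13 mm farther back than shut.
Start: joints at [-1.299, 0.245, 1.558, -0, 1.339, -0.174], TCP at [0.28, -0.586, 0.231] pointing down, gripper open.
Joint ranges: [-3.13, 3.13], [-1.02, 2.26], [0.13, 2.54], [-0.95, 4.09], [0.21, 2.88], [-2.74, 2.74]. Speed limits (rad/s): [2.57, 2.57, 3.14, 3.14, 3.14, 3.14].

### API

Orientations are given as a unit quaternion [w, x, y, z].
In Python, from station import ctrl gives the robot as it stands. The module is installed in compiled form; this text tells all that it offers.
- The arm moves only by the shell command python3 -m pendant 'ROWS' [OPENING] [FORCE]. ROWS is JSON, a list of rows, each a list of 6 numbers: the shift along the tool's x, y, z normalised to -1 to 1, where 1 is 0.03 m, then the turn, a rotation vector about the tool's x, y, z normalised to -1 to 1, where 1 is 90 degrees. In form: [[tx, ty, tz, wx, wy, wz], ...]. A call has 1 to 5 rows; each row shifts and turns the commanded pose from where the row before left it, along the tool's axes as they then stand; what a row does not reach is not made up. A row lasts 1/12 s, in which the tool goes at most 41.7 mm and 7.16 degrees, less where a joint would pass 70% of its speed; a pose out of reach is approached as far as the arm can. A call with a number of a shift or a turn outside -1 to 1 is refused whole. A call with a gripper value outside its range is refused whole. OPENING is the opening, from 0 (shut) to 1 (fully open), set as the call begins (- or left out, the last holds). The fingers move at their own pace and stop on an object; FORCE is the grip in N (left out, the last holds). Time passes only in rows, so rows that do not move let the fingers close. It gives the time, the measured TCP pose, the force, the opening and the grip force at its end, in the units of the state.
- ctrl.read_state(): the state, without advancing time (a new reading comes with each control period).
- ctrl.snapshot(name): name is "scene" or "top" or "wrist"; returns (picture, depth): 420x560x3 uint8, blue, green, red; 420x560 float32, m along the optical axis (not along the pixel's ray), 0 where there is no reading.
- ctrl.calibration(name): a dict with "intrinsics" (3x3 intrinsics, pixels), "k1" (the pictures are not rectified: a ray, as slopes to the right and down, at radius r is drawn at 1 + k1 r^2 times it, then the intrinsics apply), "cam_to_world" (4x4, takes a point from camera to world coordinates); the wrist camera has in their place "hand_eye" (4x4, takes a point from camera to tool coordinates, whose origin is the TCP and whose axes are the flange's). Camera axes: x right, y down, z forward; pixel columns grow to the right and rows downward; lengths in m; the calibration is good to about 2 mm. A picture is of the moment at which its call begins: read the wrist's pose just before it. calibration takes no time and is no camera call.
- ctrl.sign_off(): hands the job in; it is judged then, once.
The state is a dict: "time": time; "q": joint angles; "joint_velocities": joint speeds; "effort": joint torques, N m; "tcp_pos": TCP position; "eef_rot": TCP orientation; "wrist_force": force on the tool from outside, world axes, zero at the start; "moment": the same for the moment, N m; "gripper_width": opening from 0.0 (shut) to 1.0 (fully open); "grip_force": force on a finger pad.
Only numpy, scipy, OpenCV 4.12 (cv2) and the standard library are available. Lean on these libraries where they do the work, as an engineer would, in place of code of your own. Each camera call takes 0.05 s, during which the arm holds its last target. There are 200 camera calls.

### The job

Using only the trigger of the bench ratchet clamp, pump the jaw forward until it has pressed the flanged brass bushing fully home in the bearing block, and bear down on the trigger firmly but gently for a moment once the bushing bottoms out, without forcing it. Then press the release lever so that the jaw springs all the way back, and leave the bushing home. Do not touch the jaw or the bushing, and leave the things lying around the clamp where they are.

Things in the scene. Friction and masses are not known exactly. Their poses are not given: they have to be found in the camera images.
- press: Bench ratchet clamp on a dark steel plate 110 x 400 x 12 mm, fixed to the bench. Origin on the bench below the trigger pivot; z up, y along the clamp bar, the way the jaw advances. Plate from y -135 to +265 mm, nothing on it over 140 mm high. Along y: trigger pad -105 mm, pivot 0 (104 mm high), release pad +50, jaw, bushing, aluminium bearing block (64 x 50 x 90 mm high, face at +176).
- trigger_pad (a point): Centre of the top face of the trigger's black pad, 34 mm across the clamp x 44 mm along it; about 135 mm high at rest. The trigger turns about the clamp's x, 110 mm from here: the pad goes nearly straight down (under 5 mm sideways), full stroke 56 mm to a hard stop about 79 mm high, tipping 0.52 rad in all, level half-way. A spring lifts it when let go.
- trigger: The trigger lever; origin on its pivot. The first 15 to 22 mm of pad stroke are idle, then its pawl drives the jaw by a third of the pad's travel. A stroke of 48 mm or more, let fully up again, gains one 8 mm tooth; the jaw slips back to the last tooth as the trigger rises. Straight down on the pad: 2 to 7 N with the jaw free, 7 to 11 N while the bushing slides in; no more than 6 strokes are needed.
- jaw_face (a point): Centre of the jaw's rubber face (30 mm round), 50 mm high, 130 mm ahead (+y) of the jaw's origin. It meets the bushing's flange. Once the bushing is home the trigger goes solid 10 mm or more above its hard stop and the force on the pad climbs steeply, over 5 N per mm. 14 to 20 N held there for half a second is a firm, sound press; over about 23 N (60 N at the jaw) damages the bushing.
- jaw: Sliding jaw: grey block 40 x 12 x 44 mm with a rubber pad, on a toothed steel bar 50 mm above the bench. Origin on the bar's axis: at y = 0 in the clamp frame when fully back, about +42 mm when the bushing is home. Starts 5 to 15 mm forward. A spring pulls it back when the release is held down.
- release_pad (a point): Centre of the top face of the release lever's black pad, 28 mm across the clamp x 30 mm along it, between the side plates (36 mm apart, tops 70 mm high), 79 to 82 mm high at rest, 155 mm along the clamp from the trigger pad. Pressed straight down 8 mm or more (3 to 6 N and some sideways drag; hard stop about 12 mm down) it lifts the holding pawl; kept down 1 s with the trigger fully up, the jaw springs right back. Springs up when let go.
- bushing: Brass bushing: flange 40 mm across, 4 mm thick; barrel 25 mm across, along the clamp's y, 50 mm high, already started in the block's bore. Slides in only against about 14 N of friction and stays where left. Origin at the centre of the flange's front (towards the jaw): y = 150 to 158 mm in the clamp frame at the start, 172 mm when home, flange flat on the block.
- flange (a point): Centre of the back of the bushing's flange, 4 mm behind its front; meets point seat when the bushing is home.
- seat (a point): Centre of the bore's mouth, in the face of the bearing block.
- puck: Bystander: dark steel disc weight, 76 mm across, 28 mm high, origin at the centre of its underside. Leave alone.
- objective: Bystander: small steel microscope objective standing upright, 34 mm across, 48 mm high, origin at its underside. Leave alone.
- oiler: Bystander: small amber oil bottle, 38 mm across, 85 mm high, origin at its underside. Leave alone.

How it is judged:
By the outcome, as a careful person would: the job done as asked, in the order asked, and still so for the second after the job is handed in, with the robot touching nothing.
It also fails if it takes over 58 s, if anything falls off the work surface, if the arm or the gripper's body presses on something with over 40 N, if the wrist force passes 120 N, or if a joint passes its speed limit or range.

## Working session

There is one attempt and no reset: what is moved stays moved. The work goes in short steps, Python scripts to look and compute and a shell command to move; the robot and the scene stay as the last step left them, time stands still between calls to the robot, and variables do not carry over. Pictures are saved under pics/ and viewed, at most 10 in all, crops included, and the job is handed in when it is done.

```bash
mkdir -p pics
cat > h.py <<'E'
import numpy as np, cv2
from station import ctrl
def rays(c):
    K=np.array(c["intrinsics"]);k=c["k1"]
    v,u=np.mgrid[0:420,0:560].astype(float)
    x=(u-K[0,2])/K[0,0];y=(v-K[1,2])/K[1,1]
    X,Y=x.copy(),y.copy()
    for _ in range(10):
        f=1+k*(X*X+Y*Y);X=x/f;Y=y/f
    return X,Y
def cloud(n):
    c=ctrl.calibration(n);im,d=ctrl.snapshot(n)
    X,Y=rays(c);P=np.stack([X*d,Y*d,d],-1)
    T=np.array(c["cam_to_world"]);W=P@T[:3,:3].T+T[:3,3];W[d==0]=np.nan
    return im,W
E
python3 - <<'E'
from h import *
for n in("scene","top"):
    im,W=cloud(n);cv2.imwrite(f"pics/{n}0.png",im);np.save(f"{n}0.npy",W)
    print(n,np.array(ctrl.calibration(n)["cam_to_world"]).round(3).tolist())
s=ctrl.read_state();print(s)
E
```

```text
scene [[0.524, 0.565, -0.637, 1.019], [0.852, -0.359, 0.382, -0.216], [-0.013, -0.743, -0.669, 0.581], [0.0, 0.0, 0.0, 1.0]]
top [[0.026, -0.994, 0.106, 0.505], [-0.999, -0.024, 0.023, 0.054], [-0.021, -0.107, -0.994, 0.859], [0.0, 0.0, 0.0, 1.0]]
{'time': 0.1, 'q': array([-1.29911661e+00,  2.45752410e-01,  1.55891015e+00,  5.69716661e-05,
        1.33870212e+00, -1.74085544e-01]), 'joint_velocities': array([-6.36867926e-04, -1.53214556e-03, -4.12869121e-03,  6.76471200e-04,
       -4.69007480e-04, -5.59742423e-05]), 'effort': array([ 5.66605959e-04, -4.30672109e+01, -3.27129364e+01, -2.33180924e-05,
        2.85755275e-03, -1.19980382e-05]), 'tcp_pos': array([ 0.28013518, -0.58597425,  0.23027559]), 'eef_rot': array([-8.86309393e-04,  9.75265391e-01,  2.21035364e-01, -1.55344256e-05]), 'wrist_force': array([-0.34365796, -0.18787991,  0.20677029]), 'moment': array([-0.04516322,  0.03403796,  0.00354663]), 'grip_force': 0.0, 'gripper_width': 0.99718241006062}
```

View pics/top0.png

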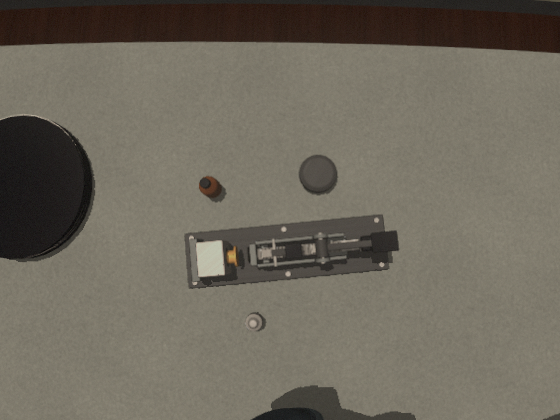

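View pics/scene0.png

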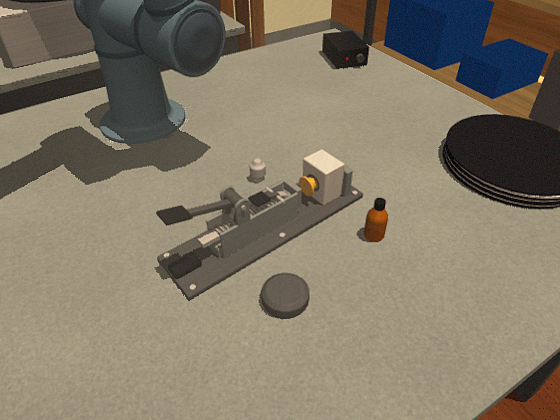

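The top view shows the trigger pad at (385,242), release pad near (310,249), bushing at (232,257), block at (210,258), and plate corners at (186,233), (383,215), (388,270), (194,288). The oiler is at (209,187), the puck at (318,174) and the objective at (254,322). The scene view agrees, with the trigger pad at (174,214) and the release pad at (262,199).

Run:
```python
from h import *
W=np.load("top0.npy");S=np.load("scene0.npy")
def blob(W,u,v,r,lo,hi):
    w=W[v-r:v+r+1,u-r:u+r+1].reshape(-1,3);w=w[(w[:,2]>lo)&(w[:,2]<hi)];return w
for nm,u,v in[("bench",450,330),("blocktop",210,258),("trig",385,242),("rel",310,249),("puck",318,174),("obj",254,322),("oil",209,187)]:
    print(nm,np.nanmedian(blob(W,u,v,2,-1,1),0).round(4))
print("scene trig",S[214,174].round(4),"rel",S[199,262].round(4))
# plate pixels z~12mm
m=(W[...,2]>.006)&(W[...,2]<.018);mm=np.zeros(m.shape,np.uint8);mm[205:295,180:395]=m[205:295,180:395]
mm=cv2.morphologyEx(mm,cv2.MORPH_OPEN,np.ones((3,3)))
p=W[mm>0][:,:2];r=cv2.minAreaRect((p*1000).astype(np.float32));print("plate",r)
th=None
for nm,Wc,lo,hi,b in[("trig top",W,.11,.15,(225,260,368,405)),("block",W,.08,.1,(230,285,190,232)),("trig scene",S,.11,.15,(195,230,150,200))]:
    w=Wc[b[0]:b[1],b[2]:b[3]].reshape(-1,3);w=w[(w[:,2]>lo)&(w[:,2]<hi)]
    print(nm,len(w),np.median(w,0).round(4),cv2.minAreaRect((w[:,:2]*1000).astype(np.float32)))
    if "trig" in nm: 
        print(" z range",np.percentile(w[:,2],[2,50,98]))
im=cv2.imread("pics/top0.png")[205:295,180:400];cv2.imwrite("pics/topc.png",cv2.resize(im,None,fx=3.6,fy=3.6,interpolation=cv2.INTER_CUBIC))
```

```text
bench [ 0.3528 -0.2616 -0.0007]
blocktop [0.4864 0.2045 0.0891]
trig [ 0.5222 -0.1003  0.1348]
rel [0.5076 0.0236 0.0581]
puck [0.6555 0.0097 0.0274]
obj [0.3683 0.125  0.0473]
oil [0.618  0.2157 0.0696]
scene trig [ 0.5287 -0.1006  0.1377] rel [0.5138 0.0567 0.0828]
plate ((502.93609619140625, 70.5665283203125), (110.79515838623047, 401.3404541015625), 7.061207294464111)
trig top 556 [ 0.5237 -0.0983  0.1347] ((523.6810302734375, -96.72224426269531), (34.06317138671875, 49.39952850341797), 6.715973854064941)
 z range [0.12589063 0.13466709 0.14071309]
block 999 [0.4864 0.2038 0.0891] ((486.25274658203125, 205.05044555664062), (64.35917663574219, 51.16502380371094), 7.085421085357666)
trig scene 517 [ 0.5277 -0.0973  0.1358] ((525.8024291992188, -89.52571105957031), (34.756568908691406, 65.3539810180664), 3.0769388675689697)
 z range [0.12145835 0.13582518 0.14243902]
```

View pics/topc.png

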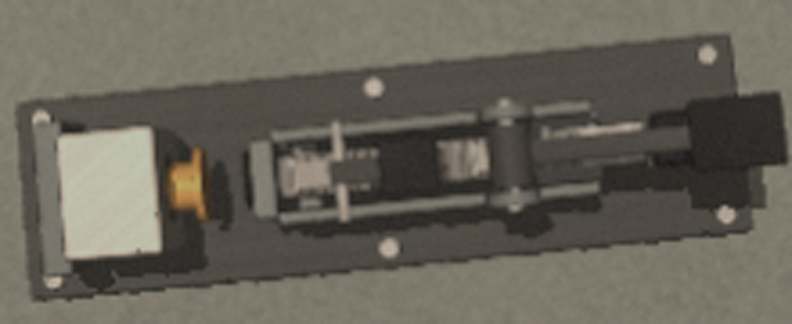

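The frame fit is consistent: the trigger pad measures (0.5237, -0.0983, 0.135) against (0.524, -0.098) predicted from the plate. That puts the release pad at about (0.505, 0.056). I'll shut the gripper, align it with the clamp and travel over the pad.

```bash
python3 -m pendant '[[0,0,0,0,0,0.07],[0,0,0,0,0,0.07],[0,0,0,0,0,0.07]]' 0 20
python3 -m pendant '[[0.62,-0.951,0,0,0,0],[0.62,-0.951,0,0,0,0],[0.62,-0.951,0,0,0,0],[0.62,-0.951,0,0,0,0],[0.62,-0.951,0,0,0,0]]'
python3 -m pendant '[[0.62,-0.951,0,0,0,0],[0.62,-0.951,0,0,0,0],[0.62,-0.951,0,0,0,0],[0.62,-0.951,0,0,0,0],[0.62,-0.951,0,0,0,0]]'
python3 -m pendant '[[0.62,-0.951,0,0,0,0],[0.62,-0.951,0,0,0,0],[0.62,-0.951,0,0,0,0],[0.62,-0.951,0,0,0,0],[0.62,-0.951,0,0,0,0]]'
python3 -m pendant '[[0.62,-0.951,0,0,0,0],[0,0,0,0,0,0],[0,0,0,0,0,0],[0,0,0,0,0,0]]'
```

```text
time: 0.35
tcp_pos: [0.2802, -0.5862, 0.2306]
eef_rot: [-0.001, 0.998, 0.055, -0.0]
wrist_force: [-0.1, -0.3, -0.3]
gripper_width: 0.604
grip_force: 0.0
time: 0.77
tcp_pos: [0.3564, -0.4323, 0.2307]
eef_rot: [-0.0, 0.998, 0.058, -0.0]
wrist_force: [0.0, 0.1, 0.5]
gripper_width: -0.001
grip_force: 0.0
time: 1.18
tcp_pos: [0.4322, -0.2798, 0.2309]
eef_rot: [-0.0, 0.998, 0.058, -0.0]
wrist_force: [0.4, -0.2, 0.2]
gripper_width: -0.002
grip_force: 0.0
time: 1.6
tcp_pos: [0.5081, -0.1274, 0.231]
eef_rot: [-0.0, 0.998, 0.058, -0.0]
wrist_force: [0.3, 0.1, -0.2]
gripper_width: 0.001
grip_force: 0.0
time: 1.93
tcp_pos: [0.5228, -0.0987, 0.2309]
eef_rot: [-0.0, 0.998, 0.058, -0.0]
wrist_force: [-0.6, 0.3, 0.3]
gripper_width: -0.003
grip_force: 0.0
```

```bash
python3 -m pendant '[[0.03,0,1,0,0,0],[0,0,1,0,0,0],[0,0,0.8,0,0,0],[0,0,0,0,0,0],[0,0,0,0,0,0]]'
for i in 1; do python3 -m pendant '[[0,0,0.2,0,0,0],[0,0,0.2,0,0,0],[0,0,0,0,0,0]]'; done
python3 -m pendant '[[0,0,0.2,0,0,0],[0,0,0.2,0,0,0],[0,0,0,0,0,0]]'
```

```text
time: 2.35
tcp_pos: [0.5228, -0.0993, 0.1463]
eef_rot: [-0.001, 0.998, 0.057, -0.001]
wrist_force: [0.0, -0.2, 0.2]
gripper_width: 0.001
grip_force: 0.0
time: 2.6
tcp_pos: [0.5247, -0.0992, 0.1361]
eef_rot: [0.001, 0.998, 0.058, 0.001]
wrist_force: [0.9, -0.4, 2.1]
gripper_width: -0.001
grip_force: 1.0
time: 2.85
tcp_pos: [0.524, -0.0986, 0.1228]
eef_rot: [0.0, 0.998, 0.058, 0.0]
wrist_force: [0.3, -0.2, 3.0]
gripper_width: -0.003
grip_force: 1.2
```

```bash
python3 -m pendant '[[0,0,0.3,0,0,0],[0,0,0.3,0,0,0],[0,0,0,0,0,0]]'
python3 -m pendant '[[0,0,0.3,0,0,0],[0,0,0.2,0,0,0],[0,0,0,0,0,0]]'
python3 -m pendant '[[0,0,0.1,0,0,0],[0,0,0.1,0,0,0],[0,0,0,0,0,0]]'
```

```text
time: 3.1
tcp_pos: [0.524, -0.0987, 0.104]
eef_rot: [0.0, 0.998, 0.058, 0.0]
wrist_force: [2.8, -2.4, 4.2]
gripper_width: 0.005
grip_force: 2.2
time: 3.35
tcp_pos: [0.5239, -0.0979, 0.0893]
eef_rot: [-0.001, 0.998, 0.058, -0.0]
wrist_force: [2.1, 0.3, 4.8]
gripper_width: 0.002
grip_force: 2.1
time: 3.6
tcp_pos: [0.5238, -0.0977, 0.0841]
eef_rot: [-0.001, 0.998, 0.058, -0.0]
wrist_force: [1.0, 2.5, 5.6]
gripper_width: 0.002
grip_force: 2.4
```

```bash
python3 -m pendant '[[0,0,-0.6,0,0,0],[0,0,-0.6,0,0,0],[0,0,-0.7,0,0,0],[0,0,0,0,0,0],[0,0,0,0,0,0]]'
python3 -m pendant '[[0,0,0.4,0,0,0],[0,0,0.4,0,0,0],[0,0,0.3,0,0,0],[0,0,0,0,0,0]]'
python3 -m pendant '[[0,0,0.2,0,0,0],[0,0,0.2,0,0,0],[0,0,0,0,0,0]]'
python3 -m pendant '[[0,0,0.2,0,0,0],[0,0,0.1,0,0,0],[0,0,0.1,0,0,0],[0,0,0,0,0,0]]'
```

```text
time: 4.02
tcp_pos: [0.5239, -0.0984, 0.1416]
eef_rot: [0.0, 0.998, 0.058, 0.0]
wrist_force: [0.7, -0.6, 0.3]
gripper_width: -0.0
grip_force: 0.0
time: 4.35
tcp_pos: [0.5227, -0.0983, 0.1053]
eef_rot: [-0.001, 0.998, 0.058, -0.002]
wrist_force: [1.3, -2.2, 4.0]
gripper_width: 0.001
grip_force: 2.0
time: 4.6
tcp_pos: [0.5229, -0.0979, 0.0946]
eef_rot: [-0.001, 0.998, 0.058, -0.001]
wrist_force: [-1.0, -0.1, 3.2]
gripper_width: 0.0
grip_force: 1.6
time: 4.93
tcp_pos: [0.5236, -0.0977, 0.0838]
eef_rot: [-0.001, 0.998, 0.058, -0.001]
wrist_force: [-1.0, 1.9, 6.8]
gripper_width: 0.0
grip_force: 2.5
```

```bash
python3 -m pendant '[[0,0,-0.6,0,0,0],[0,0,-0.6,0,0,0],[0,0,-0.7,0,0,0],[0,0,0,0,0,0],[0,0,0,0,0,0]]'
python3 - <<'E'
from h import *
a=cloud("top")[0][215:300,180:330];b=ctrl.snapshot("scene")[0][130:270,150:400]
a=cv2.resize(a,None,fx=3.3,fy=3.3,interpolation=2);b=cv2.resize(b,(495,277),interpolation=2)
cv2.imwrite("pics/c2.png",np.vstack([a[:,:495],b]))
E
```

```text
time: 5.35
tcp_pos: [0.5241, -0.0985, 0.1416]
eef_rot: [0.0, 0.998, 0.058, 0.0]
wrist_force: [0.8, -0.0, -0.3]
gripper_width: -0.0
grip_force: 0.0
```

View pics/c2.png

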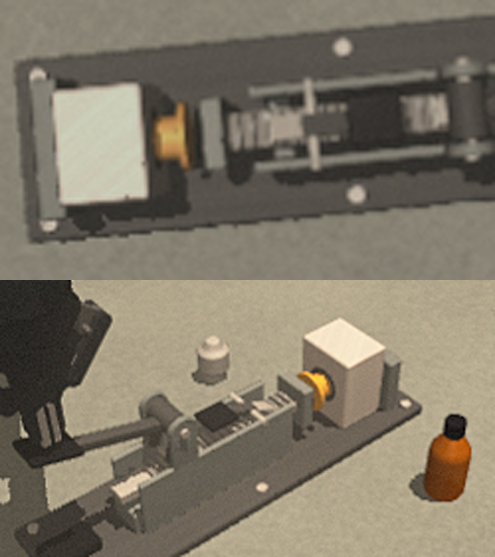

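The jaw (top crop x≈210) has advanced almost onto the flange (front x≈188), and the block face is at x≈148. About 20 mm remains, so the third stroke is still a full one.

```bash
python3 -m pendant '[[0,0,0.4,0,0,0],[0,0,0.4,0,0,0],[0,0,0.3,0,0,0],[0,0,0,0,0,0]]'
python3 -m pendant '[[0,0,0.2,0,0,0],[0,0,0.2,0,0,0],[0,0,0,0,0,0]]' | grep -E "pos|force:"
python3 -m pendant '[[0,0,0.1,0,0,0],[0,0,0.1,0,0,0],[0,0,0,0,0,0]]' | grep -E "pos|force:"
python3 -m pendant '[[0,0,0.1,0,0,0],[0,0,0.1,0,0,0],[0,0,0,0,0,0]]' | grep -E "pos|force:"
```

```text
time: 5.78
tcp_pos: [0.5231, -0.0985, 0.1057]
eef_rot: [-0.001, 0.998, 0.058, -0.001]
wrist_force: [0.7, -2.4, 4.9]
gripper_width: 0.0
grip_force: 2.0
tcp_pos: [0.5234, -0.0983, 0.0956]
wrist_force: [-1.9, -0.7, 7.9]
grip_force: 3.7
tcp_pos: [0.5234, -0.0978, 0.0901]
wrist_force: [-2.4, 2.0, 8.6]
grip_force: 4.1
tcp_pos: [0.5234, -0.0973, 0.0842]
wrist_force: [-2.3, 3.7, 10.0]
grip_force: 4.4
```

```bash
python3 -m pendant '[[0,0,-0.6,0,0,0],[0,0,-0.6,0,0,0],[0,0,-0.7,0,0,0],[0,0,0,0,0,0],[0,0,0,0,0,0]]' | grep -E "pos|force:"
python3 -m pendant '[[0,0,0.4,0,0,0],[0,0,0.4,0,0,0],[0,0,0.3,0,0,0],[0,0,0,0,0,0]]'| grep -E "pos|force:"
python3 -m pendant '[[0,0,0.1,0,0,0],[0,0,0.1,0,0,0],[0,0,0,0,0,0]]' | grep -E "pos|force:"
```

```text
tcp_pos: [0.5239, -0.0982, 0.1413]
wrist_force: [0.1, -0.8, -0.6]
grip_force: 0.0
tcp_pos: [0.5235, -0.0987, 0.1058]
wrist_force: [1.1, -1.7, 5.3]
grip_force: 2.9
tcp_pos: [0.5236, -0.0987, 0.1011]
wrist_force: [-1.1, -1.9, 10.0]
grip_force: 4.6
```

```bash
python3 -m pendant '[[0,0,0.1,0,0,0],[0,0,0,0,0,0]]' | grep -E "pos|force:"
python3 -m pendant '[[0,0,0.05,0,0,0],[0,0,0,0,0,0]]' | grep -E "pos|force:"
```

```text
tcp_pos: [0.5235, -0.0986, 0.0982]
wrist_force: [-1.4, -0.7, 9.0]
grip_force: 4.9
tcp_pos: [0.5235, -0.0986, 0.0969]
wrist_force: [-1.3, -0.8, 10.7]
grip_force: 5.0
```

```bash
for k in 1; do python3 -m pendant '[[0,0,0.05,0,0,0],[0,0,0,0,0,0]]' | grep -E "pos|t_force:"
python3 -m pendant '[[0,0,0.05,0,0,0],[0,0,0,0,0,0]]' | grep -E "pos|t_force:"; done
```

```text
tcp_pos: [0.5235, -0.0985, 0.0954]
wrist_force: [-2.4, -0.7, 10.4]
tcp_pos: [0.5235, -0.0983, 0.0938]
wrist_force: [-1.3, 0.5, 10.6]
```

```bash
python3 -m pendant '[[0,0,0.05,0,0,0],[0,0,0,0,0,0]]' | grep -E "pos|t_force:"
python3 -m pendant '[[0,0,0.05,0,0,0],[0,0,0,0,0,0]]' | grep -E "pos|t_force:"
```

```text
tcp_pos: [0.5235, -0.0982, 0.0922]
wrist_force: [-2.4, 0.0, 9.6]
tcp_pos: [0.5234, -0.098, 0.0906]
wrist_force: [-1.2, 0.6, 9.1]
```

```bash
python3 -m pendant '[[0,0,0.05,0,0,0],[0,0,0,0,0,0]]' | grep -E "pos|t_force:"
python3 -m pendant '[[0,0,0.05,0,0,0],[0,0,0,0,0,0]]' | grep -E "pos|t_force:"
```

```text
tcp_pos: [0.5234, -0.0978, 0.089]
wrist_force: [-0.7, 1.5, 8.6]
tcp_pos: [0.5234, -0.0977, 0.0877]
wrist_force: [-1.5, 2.2, 10.9]
```

Not home on this stroke. I'll finish it and start the fifth carefully.

```bash
python3 -m pendant '[[0,0,0.07,0,0,0],[0,0,0.05,0,0,0],[0,0,0,0,0,0]]' | grep -E "pos|t_force:"
python3 -m pendant '[[0,0,-0.6,0,0,0],[0,0,-0.6,0,0,0],[0,0,-0.7,0,0,0],[0,0,0,0,0,0],[0,0,0,0,0,0]]' | grep -E "pos|force:"
python3 -m pendant '[[0,0,0.4,0,0,0],[0,0,0.4,0,0,0],[0,0,0.2,0,0,0],[0,0,0,0,0,0]]'| grep -E "pos|t_force:"
python3 - <<'E'
from h import *
a=cloud("top")[0][215:300,180:330];b=ctrl.snapshot("scene")[0][130:270,150:400]
a=cv2.resize(a,None,fx=3.3,fy=3.3,interpolation=2);b=cv2.resize(b,(495,277),interpolation=2)
cv2.imwrite("pics/c4.png",np.vstack([a[:,:495],b]))
E
```

```text
tcp_pos: [0.5233, -0.0972, 0.084]
wrist_force: [-0.9, 4.4, 10.0]
tcp_pos: [0.5233, -0.0981, 0.1407]
wrist_force: [-0.3, 1.2, -0.0]
grip_force: 0.0
tcp_pos: [0.523, -0.0985, 0.1096]
wrist_force: [-0.4, -1.6, 4.4]
```

View pics/c4.png

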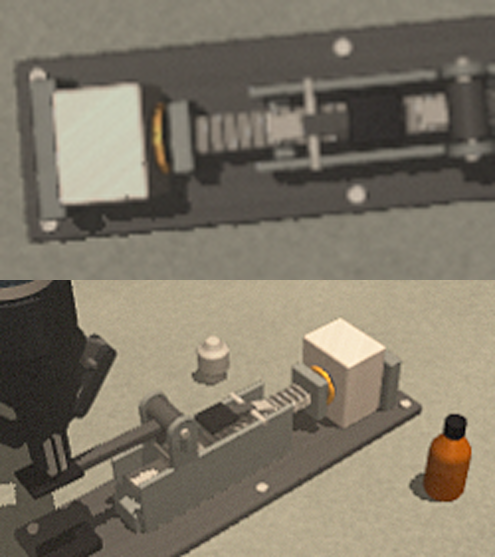

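The bushing (x≈158 in the top crop) is a few mm from the block face (x≈148). I'll go on in small steps, watching the force.

```bash
python3 -m pendant '[[0,0,0.05,0,0,0],[0,0,0,0,0,0]]' | grep -E "pos|t_force:"
python3 -m pendant '[[0,0,0.05,0,0,0],[0,0,0,0,0,0]]' | grep -E "pos|t_force:"
```

```text
tcp_pos: [0.5232, -0.0984, 0.1103]
wrist_force: [-3.3, -2.2, 3.5]
tcp_pos: [0.5234, -0.0985, 0.1091]
wrist_force: [-4.4, -2.0, 4.0]
```

```bash
python3 -m pendant '[[0,0,0.05,0,0,0],[0,0,0,0,0,0]]' | grep -E "pos|t_force:"
python3 -m pendant '[[0,0,0.04,0,0,0],[0,0,0,0,0,0]]' | grep -E "pos|t_force:"
```

```text
tcp_pos: [0.5236, -0.0985, 0.108]
wrist_force: [-4.7, -1.8, 8.3]
tcp_pos: [0.5236, -0.0985, 0.1071]
wrist_force: [-4.1, -1.1, 8.8]
```

```bash
python3 -m pendant '[[0,0,0.04,0,0,0],[0,0,0,0,0,0]]' | grep -E "pos|t_force:"
```

```text
tcp_pos: [0.5237, -0.0986, 0.1061]
wrist_force: [-5.7, -2.3, 9.8]
```

```bash
python3 -m pendant '[[0,0,0.04,0,0,0],[0,0,0,0,0,0]]' | grep -E "pos|t_force:"
```

```text
tcp_pos: [0.5237, -0.0986, 0.1049]
wrist_force: [-6.0, -1.2, 10.2]
```

```bash
python3 -m pendant '[[-0.03,0,0.04,0,0,0],[0,0,0,0,0,0]]' | grep -E "pos|t_force:"
```

```text
tcp_pos: [0.5236, -0.0986, 0.1041]
wrist_force: [-4.1, 0.0, 9.8]
```

```bash
python3 -m pendant '[[-0.03,0,0.04,0,0,0],[0,0,0,0,0,0]]' | grep -E "pos|t_force:"
```

```text
tcp_pos: [0.5236, -0.0987, 0.1034]
wrist_force: [-1.5, 0.4, 10.3]
```

```bash
python3 -m pendant '[[0,0,0.04,0,0,0],[0,0,0,0,0,0]]' | grep -E "pos|t_force:"
```

```text
tcp_pos: [0.5235, -0.0986, 0.1021]
wrist_force: [-0.8, 1.2, 9.9]
```

```bash
python3 -m pendant '[[0,0,0.04,0,0,0],[0,0,0,0,0,0]]' | grep -E "pos|t_force:"
```

```text
tcp_pos: [0.5236, -0.0986, 0.1011]
wrist_force: [-2.7, 1.2, 11.3]
```

```bash
python3 -m pendant '[[0,0,0.03,0,0,0],[0,0,0,0,0,0]]' | grep -E "pos|t_force:"
```

```text
tcp_pos: [0.5236, -0.0986, 0.1005]
wrist_force: [-2.5, 1.7, 12.2]
```

```bash
python3 -m pendant '[[0,0,0.03,0,0,0],[0,0,0,0,0,0]]' | grep -E "pos|t_force:"
```

```text
tcp_pos: [0.5236, -0.0986, 0.0999]
wrist_force: [-3.5, 1.2, 15.3]
```

The force is climbing, so the trigger has gone solid. One tiny step, then hold.

```bash
python3 -m pendant '[[0,0,0.01,0,0,0],[0,0,0,0,0,0]]' | grep -E "pos|t_force:"
```

```text
tcp_pos: [0.5237, -0.0987, 0.0998]
wrist_force: [-3.8, 1.0, 16.6]
```

```bash
python3 -m pendant '[[0,0,0.004,0,0,0],[0,0,0,0,0,0],[0,0,0,0,0,0],[0,0,0,0,0,0]]' | grep -E "pos|t_force:"
python3 -m pendant '[[0,0,0,0,0,0],[0,0,0,0,0,0],[0,0,0,0,0,0],[0,0,0,0,0,0],[0,0,0,0,0,0]]' | grep -E "pos|t_force:|time"
```

```text
tcp_pos: [0.5237, -0.0987, 0.0997]
wrist_force: [-4.1, 1.3, 16.1]
time: 12.88
tcp_pos: [0.5237, -0.0987, 0.0997]
wrist_force: [-4.6, 1.6, 16.0]
```

```bash
python3 - <<'E'
from h import *
a=cloud("top")[0][215:300,180:330];b=ctrl.snapshot("scene")[0][130:270,150:400]
a=cv2.resize(a,None,fx=3.3,fy=3.3,interpolation=2);b=cv2.resize(b,(495,277),interpolation=2)
cv2.imwrite("pics/c5.png",np.vstack([a[:,:495],b]))
E
python3 -m pendant '[[0,0,-0.4,0,0,0],[0,0,-0.6,0,0,0],[0,0,-0.8,0,0,0],[0,0,-0.8,0,0,0],[0,0,0,0,0,0]]'
```

```text
time: 13.4
tcp_pos: [0.5249, -0.0991, 0.1798]
eef_rot: [0.001, 0.998, 0.058, 0.004]
wrist_force: [0.9, -0.5, 0.4]
gripper_width: 0.005
grip_force: 0.0
```

View pics/c5.png

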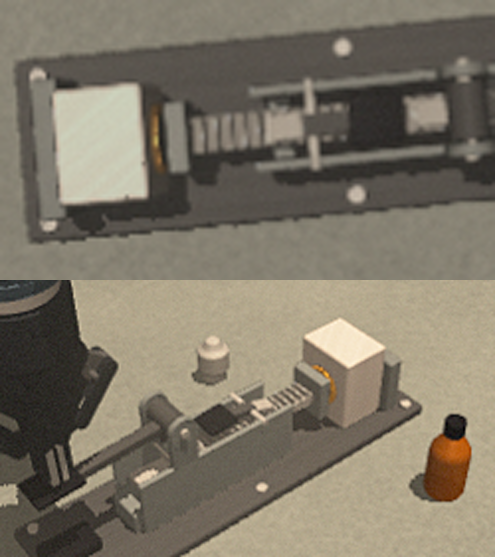

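The flange looks flat on the block in the scene crop at (322,385). I'll check it numerically before releasing.

Run:
```python
from h import *
d=np.array([-.1229,.9924]);x=np.array([.9924,.1229]);o=np.array([.511,.0061])
for n in("top","scene"):
    im,W=cloud(n);c=(W[...,:2]-o)@d;cx=(W[...,:2]-o)@x
    h=cv2.cvtColor(im,cv2.COLOR_BGR2HSV)
    m=(abs(cx)<.03)&(c>.13)&(c<.185)&(h[...,0]>8)&(h[...,0]<30)&(h[...,1]>120)&(W[...,2]>.03)
    print(n,m.sum(),np.percentile(c[m],[5,50,95]).round(4),np.percentile(W[m][:,2],[5,50,95]).round(4))
    j=(abs(cx)<.02)&(c>.10)&(c<.172)&(W[...,2]>.066)&(W[...,2]<.08)
    print(" jaw top",j.sum(),np.percentile(c[j],[5,50,95]).round(4) if j.any() else "")
    b=(abs(cx)<.03)&(c>.16)&(c<.24)&(W[...,2]>.085);print(" block",np.percentile(c[b],[2,98]).round(4))
```

```text
top 43 [0.1712 0.1728 0.1747] [0.058  0.0665 0.0694]
 jaw top 169 [0.1096 0.1549 0.1615]
 block [0.1758 0.2241]
scene 97 [0.17   0.1718 0.1753] [0.0424 0.0621 0.0691]
 jaw top 140 [0.104  0.1523 0.1709]
 block [0.1748 0.2226]
```

The flange spans 172–175 mm against the block face at 176, so the bushing is home. Next is the release lever.

```bash
python3 - <<'E'
from h import *
d=np.array([-.1229,.9924]);x=np.array([.9924,.1229]);o=np.array([.511,.0061])
for n in("top","scene"):
    im,W=cloud(n);c=(W[...,:2]-o)@d;cx=(W[...,:2]-o)@x
    m=(abs(cx)<.022)&(c>.03)&(c<.075)&(W[...,2]>.0755)&(W[...,2]<.09)
    p=W[m];print(n,m.sum(),np.median(p,0).round(4),np.percentile(c[m],[5,95]).round(3),np.percentile(cx[m],[5,95]).round(3))
E
python3 -m pendant '[[0,-1,0,0,0,0],[0,-1,0,0,0,0],[0,-1,0,0,0,0],[0,-1,0,0,0,0],[0,-1,0,0,0,0]]' |grep pos
python3 -m pendant '[[-0.04,-0.17,0,0,0,0],[0,0,0,0,0,0],[0,0,1,0,0,0],[0,0,1,0,0,0],[0,0,0.67,0,0,0]]' |grep pos
python3 -m pendant '[[0,0,0,0,0,0],[0,0,0,0,0,0]]'
```

```text
top 265 [0.5033 0.0555 0.0805] [0.036 0.068] [-0.012  0.011]
scene 233 [0.5089 0.0545 0.0814] [0.034 0.068] [-0.009  0.016]
tcp_pos: [0.5033, 0.0518, 0.1731]
tcp_pos: [0.5016, 0.0543, 0.0919]
time: 14.6
tcp_pos: [0.502, 0.0544, 0.0936]
eef_rot: [-0.0, 0.998, 0.057, -0.002]
wrist_force: [-0.1, -0.3, 0.8]
gripper_width: -0.002
grip_force: 0.0
```

```bash
python3 -m pendant '[[0.08,-0.03,0.2,0,0,0],[0,0,0.2,0,0,0],[0,0,0,0,0,0]]'|grep -E "pos|t_force"
python3 -m pendant '[[0,0,0.1,0,0,0],[0,0,0.1,0,0,0],[0,0,0,0,0,0]]'|grep -E "pos|t_force"
python3 -m pendant '[[0,0,0.07,0,0,0],[0,0,0,0,0,0]]'|grep -E "pos|t_force"
```

```text
tcp_pos: [0.5056, 0.0561, 0.083]
wrist_force: [-0.1, 0.3, -0.2]
tcp_pos: [0.5062, 0.0557, 0.0777]
wrist_force: [0.2, -2.2, 3.1]
tcp_pos: [0.5064, 0.0557, 0.0756]
wrist_force: [0.6, -5.5, 3.7]
```

```bash
python3 -m pendant '[[0,0,0.07,0,0,0],[0,0,0.06,0,0,0],[0,0,0,0,0,0]]'|grep -E "pos|t_force"
python3 -m pendant '[[0,0,0,0,0,0],[0,0,0,0,0,0],[0,0,0,0,0,0],[0,0,0,0,0,0],[0,0,0,0,0,0]]'|grep -E "pos|t_force"
```

```text
tcp_pos: [0.5064, 0.0555, 0.0716]
wrist_force: [1.0, -6.6, 3.9]
tcp_pos: [0.5065, 0.0555, 0.0718]
wrist_force: [2.0, -5.8, 3.6]
```

```bash
python3 -m pendant '[[0,0,0.02,0,0,0],[0,0,0,0,0,0],[0,0,0,0,0,0],[0,0,0,0,0,0],[0,0,0,0,0,0]]'|grep -E "pos|t_force"
python3 -m pendant '[[0,0,0,0,0,0],[0,0,0,0,0,0],[0,0,0,0,0,0],[0,0,0,0,0,0],[0,0,0,0,0,0]]'|grep -E "pos|t_force"
python3 -m pendant '[[0,0,0,0,0,0],[0,0,0,0,0,0],[0,0,0,0,0,0],[0,0,0,0,0,0],[0,0,0,0,0,0]]'|grep -E "pos|t_force"
python3 - <<'E'
from h import *
a=cloud("top")[0][215:300,180:330];b=ctrl.snapshot("scene")[0][130:270,150:400]
a=cv2.resize(a,None,fx=3.3,fy=3.3,interpolation=2);b=cv2.resize(b,(495,277),interpolation=2)
cv2.imwrite("pics/c6.png",np.vstack([a[:,:495],b]))
E
```

```text
tcp_pos: [0.5065, 0.0555, 0.0712]
wrist_force: [1.6, -6.1, 3.3]
tcp_pos: [0.5065, 0.0555, 0.0712]
wrist_force: [1.2, -7.0, 3.6]
tcp_pos: [0.5065, 0.0555, 0.0712]
wrist_force: [1.4, -5.5, 3.4]
```

View pics/c6.png

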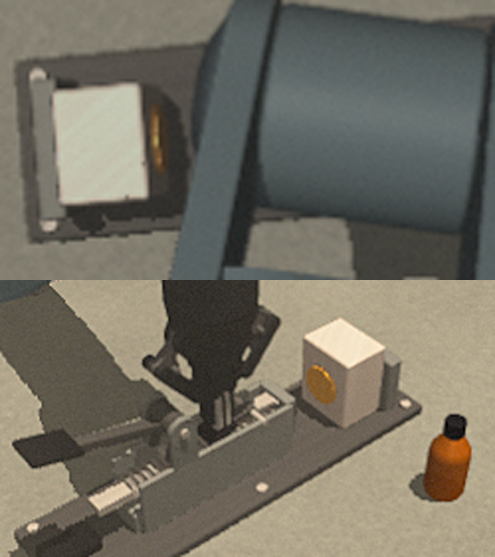

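The jaw has gone back and the flange sits flat on the block at (320,385) in the scene crop. I'll lift off, move clear and confirm.

```bash
python3 -m pendant '[[0,0,-0.5,0,0,0],[0,0,-1,0,0,0],[0,0,-1,0,0,0],[0,0,-1,0,0,0],[0,0,-1,0,0,0]]'|grep -E "pos|t_force"
python3 -m pendant '[[0,1,0,0,0,0],[0,1,0,0,0,0],[0,1,0,0,0,0],[0,1,0,0,0,0],[0,1,0,0,0,0]]'|grep -E "pos|t_force"
python3 -m pendant '[[0,1,0,0,0,0],[0,1,0,0,0,0],[0,1,0,0,0,0],[0,0,0,0,0,0],[0,0,0,0,0,0]]'|grep -E "pos|t_force"
python3 - <<'E'
from h import *
d=np.array([-.1229,.9924]);x=np.array([.9924,.1229]);o=np.array([.511,.0061])
for n in("top","scene"):
    im,W=cloud(n);c=(W[...,:2]-o)@d;cx=(W[...,:2]-o)@x
    h=cv2.cvtColor(im,cv2.COLOR_BGR2HSV)
    m=(abs(cx)<.03)&(c>.13)&(c<.185)&(h[...,0]>8)&(h[...,0]<30)&(h[...,1]>120)&(W[...,2]>.03)
    print(n,"bush",m.sum(),np.percentile(c[m],[5,50,95]).round(4))
    j=(abs(cx)<.02)&(c>.112)&(c<.165)&(W[...,2]>.066)&(W[...,2]<.08)
    print(" jaw top",j.sum(),np.percentile(c[j],[5,50,95]).round(4) if j.any() else "")
    np.save
    if n=="top": a=im[205:300,180:400]
    else: b=im[130:270,150:400]
a=cv2.resize(a,(495,214),interpolation=2);b=cv2.resize(b,(495,277),interpolation=2)
cv2.imwrite("pics/c7.png",np.vstack([a,b]));print(ctrl.read_state()["time"])
E
```

```text
tcp_pos: [0.5045, 0.0571, 0.2061]
wrist_force: [1.0, 0.4, -0.4]
tcp_pos: [0.5224, -0.0931, 0.2049]
wrist_force: [0.4, -0.3, 0.6]
tcp_pos: [0.5328, -0.1825, 0.2046]
wrist_force: [-0.0, -0.4, 0.6]
top bush 38 [0.1715 0.173  0.1743]
 jaw top 143 [0.1126 0.1178 0.1233]
scene bush 208 [0.1702 0.1716 0.174 ]
 jaw top 104 [0.1124 0.116  0.1227]
18.6333
```

View pics/c7.png

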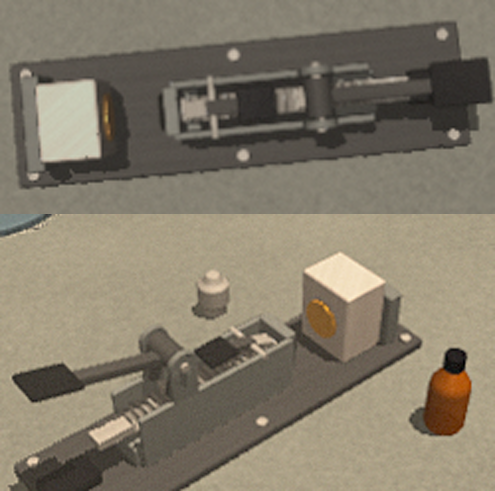

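The jaw is against the ends of the side plates, fully back. The bushing is home, the bystanders are in place and the arm is clear.

```bash
python3 -c "
from station import ctrl
print(ctrl.sign_off())"
```

```text
the job is handed in; nothing more can be done
None
```

The bushing is pressed home (about 16 N held on the trigger for nearly a second), the jaw is released and fully back, nothing else was moved, and the job was handed in at about 19 s.

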